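# Empty the catch tray: blocks to the tote, bar onto the domed rest

### The job

Collect the parts that the miter saw has finished: put the two short wooden blocks, the one in the catch tray and the one that missed it and lies on the bench, into the open tote first. Then swing the tote's lid shut, and last take the long drilled bar out of the catch tray and set it on top of the domed rest so that it stays balanced there, close to level, with nothing else holding it. Leave the other things on the bench where they are.

Things in the scene. Friction and masses are not known exactly. Their poses are not given: they have to be found in the camera images.
- catch_tray: Fixed grey sheet-metal catch tray, 180 mm wide (y), about 160 mm deep (x). Origin on the bench under its middle; x points up the ramp, mostly to the right as the robot sees it, z up. Two parts lie on its ramp side by side, about 74 mm apart, which one is left or right varies. They can only be reached from the low side (-x) under the hood, with a tool tilted about 25 degrees or more; 25 is square to the ramp.
- ramp_low (a point): Middle of the low edge of the tray's ramp, at x=-75, z=18 mm of the tray (axes as the tray). From here the flat ramp, 150 mm long, rises at 25 degrees towards +x. A lip 12 mm high, square to the ramp, runs along this edge and both sides.
- hood_edge (a point): Middle of the front edge of the hood, on its underside, at x=-40, z=245 mm of the tray (axes as the tray). The hood is a flat level plate, 4 mm thick, from here 121 mm back over the full width, carried on two 18 mm square posts behind the ramp at x=72, y=+-81 mm of the tray.
- block_a: Short plain wooden block, 40 x 85 x 38 mm (its x, y, z), 0.06 to 0.13 kg. Origin at the centre of its underside; y is its long axis and points up the ramp at the start. It lies on the catch tray's ramp.
- block_b: Second short wooden block, the same as block_a in size and make. It has missed the catch tray and lies flat on the bench between the tray and the domed rest, its long axis y roughly across the robot's view.
- bar: Long flat wooden bar with two dark drilled holes, 130 x 34 x 20 mm (its x, y, z), 0.06 to 0.13 kg, its centre of mass in its middle. Origin at the centre of its underside; x is its long axis and points up the ramp at the start; z is square to its flat face. It lies on the catch tray's ramp.
- bar_centre (a point): The middle of the bar's underside (same point and axes as bar).
- tote: Fixed grey open tote, 150 x 180 x 75 mm outside (its x, y, z), walls and floor 5 mm thick. Origin at the centre of its underside; x points away from the robot side. Its lid is hinged on the far (+x) rim and stands open at the start.
- tote_lid (a joint): Tote lid hinge, rad: 0 shut, grows as it opens, 1.57 upright; starts at its stop, 1.9 (leaning back, away from the robot). The axis runs along the tote's y over its +x rim, at x=75, z=75 mm. The lid is a plate 150 mm from hinge to free edge, as wide as the tote, 6 mm thick, 0.15 kg. It turns freely: pulled towards the robot below about 1.45 rad it falls shut by itself.
- tote_lid_handle (a point): Small knob on the outer face of the lid, close to its free edge in the middle of the width; when the lid is open the knob is on the side away from the robot, near the top. This point lies 120 mm from the hinge axis.
- dome: Fixed steel domed rest: a half ball of 60 mm radius on a 64 mm radius, 12 mm high foot. Origin at the centre of its underside.
- dome_top (a point): The highest point of the domed rest, 75 mm above the bench; z up.
- pencil: Red carpenter's pencil, 14 x 173 x 8 mm, lying near the front edge of the bench. A bystander.
- chuck_key: Small steel T-shaped drill chuck key, 52 x 63 x 18 mm, lying behind the domed rest. A bystander.
- tape_measure: Yellow tape measure standing on edge, 41 x 93 x 64 mm, behind the tote on the left. A bystander.

How it is judged:
By the outcome, as a careful person would: the job done as asked, in the order asked, and still so for the second after the job is handed in, with the robot touching nothing.
It also fails if it takes over 72 s, if anything falls off the work surface, if the arm or the gripper's body presses on something with over 40 N, if the wrist force passes 120 N, or if a joint passes its speed limit or range.

### The arm

A 6-joint arm with a two-finger parallel gripper is mounted at the origin on a cart in front of the work surface, level with it; the furniture and walls round the work are solid. World frame = base frame: x ahead of the robot, y to its left, z up, the work surface at z = 0. Lengths are in m, angles in rad, forces in N, time in s.
With the tool pointing down it reaches from about 0.35 to 0.85 m from the base axis. Payload 8.1 kg.
Tool frame: the origin (TCP) lies at the centre of the arm's flange, where the gripper is bolted on; the fingertips stand 186 mm ahead of it and the grasp point (between the pads) lies 167 mm ahead of it (robot.grasp_offset is the distance from the TCP to the grasp point, in m); z points along the fingers, y is the line along which they close (so a half turn about z gives the same grasp; the last joint's range is limited). The gripper opens to 93 mm and grips with 3 to 60 N. Pads are 15 mm wide; open, the fingers measure 128 mm over their backs; the gripper's body (75 mm by 188 mm) begins 65 mm behind the grasp point.
Start: joints at [-1.289, 0.13, 1.488, -0, 1.523, -0.085], TCP at [0.215, -0.56, 0.405] pointing down, gripper open.
Joint ranges: [-2.96, 2.96], [-0.89, 2.26], [0.02, 2.5], [-1.34, 4.48], [0, 2.73], [-2.66, 2.66]. Speed limits (rad/s): [2.39, 2.39, 2.79, 3.14, 3.14, 3.14].

### API

Orientations are given as a rotation vector (axis times angle).
In Python, from plant import robot gives the robot as it stands.
- The arm moves only by the tool drive_tool, never from a script. Its argument "moves" is one flat list of numbers, 7 for each row, row after row: the finger opening in mm, from 0 to 93, then the shift along the tool's x, y, z in mm, then the turn, a rotation vector about the tool's x, y, z in degrees. A call has 1 to 8 rows; each row shifts and turns the commanded pose from where the row before left it, along the tool's axes as they then stand; what a row does not reach is not made up. A row lasts 1/10 s, in which the tool goes at most 50 mm and 8.59 degrees, less where a joint would pass 70% of its speed; a pose out of reach is approached as far as the arm can. A call is refused whole if a number of a shift passes 50 or a number of a turn 8.59, either way. A call with a gripper value outside its range is refused whole. The fingers move at their own pace and stop on an object; "grip_force" is the grip in N (left out, the last holds). Time passes only in rows, so rows that do not move let the fingers close. It gives the time, the measured TCP pose, the force, the opening and the grip force at its end, in the units of the state.
- robot.read_state(): the state, without advancing time (a new reading comes with each control period).
- robot.read_camera(name): name is "scene" or "top" or "wrist"; returns a dict with "color" (384x512x3 uint8, red, green, blue), "depth" (384x512 float32, m along the optical axis (not along the pixel's ray), 0 where there is no reading), "mtx" (3x3 intrinsics, pixels), "R" (3x3) and "t" (3): a world point X has camera coordinates R X + t. Camera axes: x right, y down, z forward; pixel columns grow to the right and rows downward; lengths in m; the calibration is good to about 2 mm. A picture is of the moment at which its call begins.
- robot.close_job(): hands the job in; it is judged then, once.
The state is a dict: "t": time; "q": joint angles; "dq": joint speeds; "joint_torque": joint torques, N m; "tool_pos": TCP position; "orientation": TCP orientation; "force": force on the tool from outside, world axes, zero at the start; "wrist_torque": the same for the moment, N m; "opening": finger opening in m; "gripper_force": force on a finger pad.
Only numpy, scipy, OpenCV 4.12 (cv2) and the standard library are available. Lean on these libraries where they do the work, as an engineer would, in place of code of your own. Each camera call takes 0.05 s, during which the arm holds its last target. There are 200 camera calls.

## Working session

There is one attempt and no reset: what is moved stays moved. The work goes in short steps, Python scripts to look and compute and a tool call to move; the robot and the scene stay as the last step left them, time stands still between calls to the robot, and variables do not carry over. Pictures are saved under pics/ and viewed, at most 10 in all, crops included, and the job is handed in when it is done.

Besides the shell and the picture viewer there is one more tool, called after "Request:" as a command line: name --argument value ..., lists and objects as JSON in quotes. drive_tool: Moves the arm, as the interface text tells. Its arguments: {"type":"object","properties":{"moves":{"type":"array","items":{"type":"number"}},"grip_force":{"type":"number"}},"required":["moves"]}

```bash
mkdir -p pics; ls
python3 - <<'E'
from plant import robot
import numpy as np,cv2
for n in ["scene","top"]:
    c=robot.read_camera(n); np.savez(f"pics/{n}0.npz",**c)
    cv2.imwrite(f"pics/{n}0.png",cv2.resize(c["color"][:,:,::-1],(768,576)))
    print(n,c["mtx"].round(1).tolist(),(-c["R"].T@c["t"]).round(3),c["R"].round(3).tolist())
s=robot.read_state();print(s)
E
```

```text
pics
scene [[463.4, 0.0, 250.3], [0.0, 463.4, 186.9], [0.0, 0.0, 1.0]] [-0.499  0.901  0.791] [[-0.611, -0.792, 0.005], [-0.342, 0.258, -0.903], [0.714, -0.554, -0.429]]
top [[366.5, 0.0, 248.7], [0.0, 366.5, 190.7], [0.0, 0.0, 1.0]] [0.291 0.218 1.256] [[-0.46, -0.888, -0.005], [-0.865, 0.449, -0.226], [0.203, -0.1, -0.974]]
{'t': 0.1, 'q': array([-1.28940391e+00,  1.31089731e-01,  1.48913975e+00, -3.91677723e-06,
        1.52301662e+00, -8.54028367e-02]), 'dq': array([-0.00012032, -0.00082079, -0.00223842, -0.00046192, -0.00054022,
       -0.00164424]), 'joint_torque': array([ 1.56072249e-03, -5.61340821e+01, -4.93096089e+01,  7.70392525e-02,
        2.91462574e-02, -4.40628526e-05]), 'tool_pos': array([ 0.21513816, -0.5598886 ,  0.40380648]), 'orientation': array([-3.08728971e+00, -5.72636500e-01,  2.60088325e-04]), 'force': array([-0.40972049, -0.15331374,  0.14027909]), 'wrist_torque': array([-0.00632436, -0.00677835,  0.00751116]), 'gripper_force': 0.0, 'opening': 0.0931481738111573}
```

View pics/top0.png

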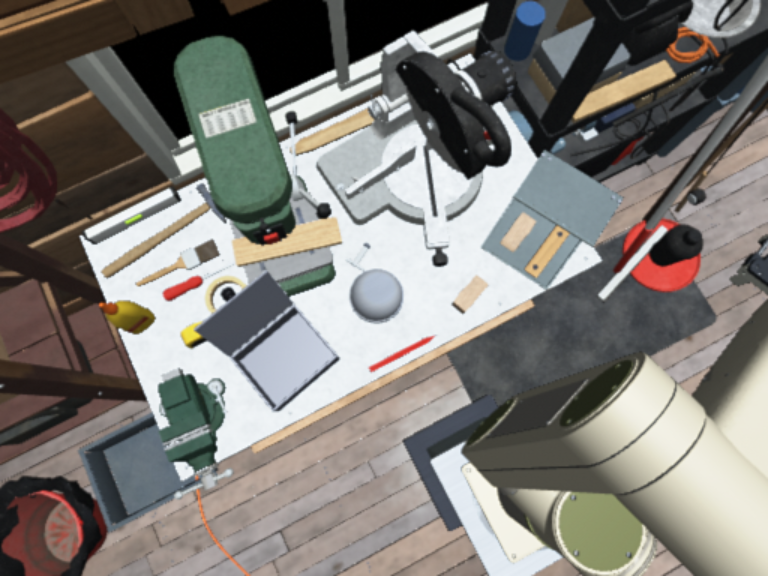

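View pics/scene0.png

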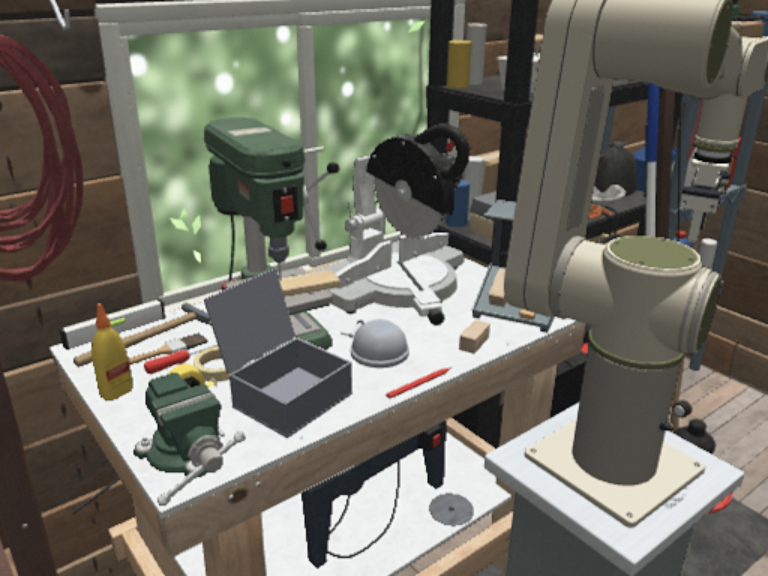

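The top picture shows block_a at (518,231), bar at (548,252), block_b at (470,294), dome at (376,295), tote at (288,360) with its lid up-left, and tray/hood at (555,215) (display pixels, 1.5x). Next I measure these positions.

```bash
cat > h.py <<'E'
import numpy as np,cv2
from scipy.spatial.transform import Rotation as Ro
def cloud(c):
    d=c["depth"];v,u=np.indices(d.shape);K=c["mtx"]
    P=np.stack([(u-K[0,2])/K[0,0]*d,(v-K[1,2])/K[1,1]*d,d],-1)
    W=(P-c["t"])@c["R"]; W[d<=0]=np.nan
    return W
def project(c,X):
    p=(np.asarray(X)@c["R"].T+c["t"])@c["mtx"].T
    return p[...,:2]/p[...,2:]
E
python3 - <<'E'
from h import *
import json
c=dict(np.load("pics/top0.npz")); W=cloud(c)
hsv=cv2.cvtColor(c["color"],cv2.COLOR_RGB2HSV)
def at(u,v): 
    u,v=int(u/1.5),int(v/1.5); return np.nanmedian(W[v-1:v+2,u-1:u+2].reshape(-1,3),0).round(3), hsv[v,u]
for n,p in dict(a=(518,231),bar=(548,252),b=(472,290),dome=(376,290),hood=(575,190),ramp=(505,222),ramp2=(570,235),totefloor=(290,360),lid=(255,320),bench=(330,400),pencil=(400,352)).items(): print(n,*at(*p))
# wood mask by region
wood=((hsv[...,0]>8)&(hsv[...,0]<24)&(hsv[...,1]>60)&(hsv[...,2]>120)).astype(np.uint8)
n,l,st,ce=cv2.connectedComponentsWithStats(wood)
for i in range(1,n):
    if st[i,4]>60:
        P=W[l==i]; 
        cen=np.nanmean(P,0); 
        if cen[2]>-.05: 
            r=cv2.minAreaRect(P[:,:2][~np.isnan(P[:,0])].astype(np.float32)*1000)
            print(i,st[i],(ce[i]*1.5).round(),cen.round(3),[np.round(k,1) for k in r], np.nanpercentile(P[:,2],[5,50,95]).round(3))
E
```

```text
a [ 0.499 -0.248  0.082] [ 17  57 220]
bar [ 0.428 -0.29   0.065] [ 18 105 220]
b [ 0.436 -0.1    0.037] [ 17  56 220]
dome [0.528 0.096 0.074] [108  36 205]
hood [ 0.493 -0.325  0.248] [ 98  39 156]
ramp [ 0.538 -0.245  0.05 ] [ 98  40 159]
ramp2 [ 0.437 -0.347  0.076] [ 97  35 152]
totefloor [0.486 0.336 0.005] [110  26 215]
lid [0.578 0.353 0.118] [110  37  83]
bench [0.367 0.294 0.001] [101   8 245]
pencil [0.391 0.106 0.006] [  1 131 222]
1 [  0   0  52  19 241] [34. 12.] [0.737 0.326 0.839] [array([737.5, 322.8]), array([70.7,  9.6]), np.float64(83.4)] [0.838 0.839 0.84 ]
2 [  0   0  69  24 208] [47. 16.] [0.731 0.318 0.835] [array([730.2, 314.9]), array([93.2,  6.7]), np.float64(84.7)] [0.834 0.835 0.837]
3 [445  18  34  24 292] [690.  47.] [ 0.718 -0.878  0.064] [array([ 714. , -889.4]), array([118.4, 106.8]), np.float64(36.2)] [0.051 0.064 0.074]
4 [382  40  68  40 912] [624.  88.] [ 0.696 -0.671  0.067] [array([ 701.1, -674.7]), array([311.1,  61. ]), np.float64(88.7)] [0.062 0.067 0.071]
6 [ 11  61  51  25 188] [ 54. 110.] [1.063 0.497 0.327] [array([1062.9,  496.1]), arra
[... 218 characters left out ...]
9 448] [153. 240.] [0.886 0.499 0.021] [array([886.7, 492.9]), array([ 24.7, 285.7]), np.float64(8.0)] [0.016 0.021 0.026]
17 [ 155  145   73   32 1062] [289. 242.] [0.692 0.216 0.14 ] [array([680.9, 225. ]), array([226.1,  95.4]), np.float64(76.2)] [0.135 0.139 0.143]
18 [350 150  30  35 375] [546. 251.] [ 0.432 -0.288  0.067] [array([ 432.8, -288.7]), array([ 39.3, 114. ]), np.float64(26.6)] [0.041 0.066 0.089]
20 [ 91 171  33  20 128] [163. 272.] [0.808 0.51  0.013] [array([813.6, 516.4]), array([117.2,  28.6]), np.float64(84.2)] [0.009 0.013 0.017]
32 [ 66 202  13   8  62] [109. 307.] [0.728 0.601 0.16 ] [array([863.4, 718.3]), array([382.1,  20.6]), np.float64(41.4)] [0.145 0.169 0.194]
```

Run:
```python
from h import *
c=dict(np.load("pics/top0.npz")); W=cloud(c)
hsv=cv2.cvtColor(c["color"],cv2.COLOR_RGB2HSV); Hh,S,V=[hsv[...,i].astype(int) for i in range(3)]
X,Y,Z=W[...,0],W[...,1],W[...,2]
def rect(m,n):
    m=m&~np.isnan(X); nn,l,st,ce=cv2.connectedComponentsWithStats(m.astype(np.uint8)); i=1+np.argmax(st[1:,4]); m=l==i
    P=W[m]; r=cv2.minAreaRect(P[:,:2].astype(np.float32)*1000); print(n,len(P),P.mean(0).round(4),[np.round(k,1) for k in r]); return P,m
rect((abs(Z-.249)<.006)&(Y<-.2)&(Y>-.45)&(X<.65)&(X>.35),"hood")
w=(Hh>8)&(Hh<26)&(S>35)&(V>100)
rect(w&(abs(Z-.038)<.006)&(abs(X-.44)<.1)&(abs(Y+.1)<.08),"b")
P,_=rect(w&(Z<.13)&(abs(X-.499)<.06)&(abs(Y+.248)<.06),"a"); 
def pl(P):
    m=P.mean(0);u,s,v=np.linalg.svd(P-m);n=v[2]*np.sign(v[2,2]);print("  n",n.round(3),"tilt",np.degrees(np.arccos(n[2])).round(1),"yaw",np.degrees(np.arctan2(-n[1],-n[0])).round(1),"long",v[0].round(3))
pl(P)
P,_=rect(w&(Z<.13)&(abs(X-.43)<.09)&(abs(Y+.29)<.08),"bar");pl(P)
m=(Z>.03)&(abs(X-.528)<.09)&(abs(Y-.096)<.09)
P=W[m];A=np.c_[2*P,np.ones(len(P))];s=np.linalg.lstsq(A,(P**2).sum(1),rcond=None)[0];print("dome",s[:3].round(4),np.sqrt(s[3]+s[:3]@s[:3]).round(4),P[:,2].max())
rect((abs(Z-.005)<.004)&(abs(X-.486)<.1)&(abs(Y-.336)<.12)&(S>12)&(V<235),"totefloor")
rect((abs(Z-.075)<.006)&(abs(X-.486)<.15)&(abs(Y-.336)<.15),"toterim")
L=(V<110)&(Z>.095)&(abs(X-.6)<.1)&(abs(Y-.37)<.13)
P,_=rect(L,"lid");pl(P);print(P.min(0),P.max(0))
```

```text
hood 2417 [ 0.4843 -0.3041  0.2494] [array([ 485.4, -304.1]), array([179.9, 125.5]), np.float64(27.9)]
b 238 [ 0.4296 -0.095   0.0384] [array([430.9, -95.4]), array([35.7, 83.9]), np.float64(22.0)]
a 286 [ 0.4977 -0.2474  0.0823] [array([ 496.2, -247.1]), array([40.1, 77.4]), np.float64(26.4)]
  n [-0.358  0.298  0.885] tilt 27.8 yaw -39.8 long [-0.392  0.812 -0.433]
bar 381 [ 0.4315 -0.2879  0.0647] [array([ 431.3, -289.4]), array([ 36.6, 114. ]), np.float64(26.6)]
  n [-0.351  0.3    0.887] tilt 27.5 yaw -40.5 long [-0.405  0.805 -0.433]
dome [0.5226 0.1105 0.2357] 0.1835 0.4119058260847166
totefloor 1727 [0.4945 0.3405 0.005 ] [array([495.1, 340. ]), array([132.5, 170.6]), np.float64(13.5)]
toterim 379 [0.4957 0.3422 0.0746] [array([491.2, 339.1]), array([153.5, 180.5]), np.float64(13.6)]
lid 1416 [0.5904 0.3626 0.1567] [array([593.7, 344.7]), array([ 45.6, 214.4]), np.float64(15.0)]
  n [-0.92  -0.232  0.316] tilt 71.6 yaw 14.2 long [ 0.231 -0.972 -0.042]
[0.55029565 0.24346983 0.09507057] [0.63568066 0.45120873 0.21561946]
```

```bash
cat >> h.py <<'E'
def tool(yaw,tilt=0,az=0):
    """down-pointing tool, closing line y at yaw (deg); back end leaned by tilt deg towards azimuth az"""
    y=np.radians(yaw); R=np.c_[[np.sin(y),-np.cos(y),0],[np.cos(y),np.sin(y),0],[0,0,-1]]
    # columns x,y,z ; x = y cross z
    R[:,0]=np.cross(R[:,1],R[:,2])
    a=np.radians(az); ax=np.cross([0,0,1],[np.cos(a),np.sin(a),0])
    return Ro.from_rotvec(np.radians(tilt)*ax)*Ro.from_matrix(R)
def rows(p0,R0,g,R1,op,n=None):
    """grasp-point target g (m), orientation R1 -> rows from flange pose p0,R0"""
    p1=np.asarray(g)-.167*R1.as_matrix()[:,2]
    rv=np.degrees((R0.inv()*R1).as_rotvec()); D=p1-p0
    k=max(np.linalg.norm(D)*1000/46,np.linalg.norm(rv)/8.2); n=n or max(1,int(np.ceil(k)))
    R,p=R0,np.array(p0,float); out=[]
    for i in range(n):
        s=np.round(R.inv().apply(p0+D*(i+1)/n-p)*1000,1); t=np.round(rv/n,2)
        out.append([op,*s,*t]); p=p+R.apply(s/1000); R=R*Ro.from_rotvec(np.radians(t))
    for r in out: print(", ".join(f"{v:g}" for v in r)+",")
    print("  -> flange",p.round(4)); return p,R
def start():
    from plant import robot
    s=robot.read_state(); print("t",round(s["t"],2),"q",s["q"].round(2),"F",s["force"].round(1),"op",round(s["opening"],4)); return s["tool_pos"],Ro.from_rotvec(s["orientation"])
E
python3 - <<'E'
from h import *
p,R=start(); M=R.as_matrix(); print(M.round(3)); print("yaw y",np.degrees(np.arctan2(M[1,1],M[0,1])))
print(tool(22).as_matrix().round(2))
for n in ["top","scene"]:
    c=dict(np.load(f"pics/{n}0.npz")); W=cloud(c); X,Y,Z=np.moveaxis(W,-1,0)
    m=(Z>.03)&(Z<.085)&(abs(X-.528)<.07)&(abs(Y-.1)<.075)
    P=W[m];
    for k in range(3):
        A=np.c_[2*P,np.ones(len(P))];s=np.linalg.lstsq(A,(P**2).sum(1),rcond=None)[0];r=np.sqrt(s[3]+s[:3]@s[:3]);e=abs(np.linalg.norm(P-s[:3],axis=1)-r);P=P[e<.004]
    print("dome",len(P),s[:3].round(4),r.round(4),P[:,2].max())
    Zm=np.where(np.isnan(Z),-1,Z)
    print(n,"max height; rows x .35.. cols y -.45..")
    for x in np.arange(.35,.9,.05): print(round(x,2),[int(1000*Zm[(X>=x)&(X<x+.05)&(Y>=y)&(Y<y+.05)].max(initial=-1)) for y in np.arange(-.45,.55,.05)])
E
```

```text
t 0.1 q [-1.29  0.13  1.49 -0.    1.52 -0.09] F [-0.4 -0.2  0.1] op 0.0931
[[ 0.933  0.359 -0.   ]
 [ 0.359 -0.933  0.002]
 [ 0.    -0.002 -1.   ]]
yaw y -68.98416263784745
[[-0.37  0.93  0.  ]
 [ 0.93  0.37  0.  ]
 [ 0.    0.   -1.  ]]
dome 844 [0.5296 0.0941 0.0172] 0.0585 0.0781312663202558
top max height; rows x .35.. cols y -.45..
0.35 [5, 5, 252, 256, 40, 6, 8, 38, 7, 11, 12, 11, 11, 6, 8, 7, 65, 77, 6, 135]
0.4 [6, 255, 254, 256, 52, 5, 45, 46, 6, 6, 6, 8, 7, 77, 78, 79, 80, 80, 7, 137]
0.45 [-1000, 254, 255, 254, 255, 32, 43, 7, 7, 29, 67, 69, 8, 78, 72, 11, 11, 78, 16, 135]
0.5 [-1000, 253, 254, 255, 255, 39, 6, 54, 6, 56, 81, 80, 36, 8, 81, 11, 78, 92, 45, 122]
0.55 [-1000, -1000, 254, 255, 251, 441, 61, 58, 6, 41, 73, 73, 14, 7, 146, 176, 209, 221, 219, 98]
0.6 [2, 5, 6, 8, 51, 448, 361, 60, 6, 7, 18, 415, 409, 433, 427, 218, 218, 218, 69, 67]
0.65 [443, 7, 5, 47, 58, 442, 426, 58, 51, 41, 23, 380, 449, 450, 449, 142, 28, 30, 55, 57]
0.7 [451, 7, 323, 327, 328, 415, 408, 60, 55, 71, 50, 786, 795, 821, 841, 861, 849, 33, 30, 29]
0.75 [5, 88, 329, 329, 330, 400, 399, 130, 10
[... 708 characters left out ...]
119]
0.55 [-832, -554, 254, 252, 248, 444, 56, 58, 4, -325, 68, 66, 13, -318, 155, 193, 216, 217, 217, -1000]
0.6 [-555, -553, 4, 6, 56, 446, 434, 57, 5, 2, 19, 412, 409, 434, 423, 218, 218, 29, 66, 67]
0.65 [683, 3, 5, 55, 56, 440, 430, 56, 48, 47, 47, 270, 446, 447, 448, 411, 3, 27, 29, -536]
0.7 [629, 47, 321, 326, 57, 408, 403, 57, 88, 100, 93, 287, 447, 447, 447, 412, 26, 28, 32, 32]
0.75 [449, 88, 327, 328, 114, 396, 397, 127, 106, 101, 91, 123, 448, 448, 447, 122, 15, 23, 27, 29]
0.8 [450, 46, 47, -1000, 52, 261, 377, -1000, 46, -1000, -1000, -1000, 449, 449, 448, 121, 14, 18, 16, 16]
0.85 [425, 80, -1000, 48, 49, 318, 323, 210, 48, 48, -1000, -1000, 447, 447, 447, 26, 23, 23, 24, 25]
```

Run:
```python
from h import *
c=dict(np.load("pics/scene0.npz")); W=cloud(c).reshape(-1,3)
for lo,hi in [(.08,.15),(.15,.22),(.22,.3),(.3,.38),(.38,.46)]:
    m=(W[:,2]>lo)&(W[:,2]<hi)&(W[:,0]>.45)&(W[:,0]<.7)&(W[:,1]>-.2)&(W[:,1]<.0); 
    m2=(W[:,2]>lo)&(W[:,2]<hi)&(W[:,0]>.56)&(W[:,0]<.75)&(W[:,1]>.1)&(W[:,1]<.5)
    P=W[m];Q=W[m2];print(lo,len(P),P[P[:,0].argmin()].round(3) if len(P) else '',"drill ymax",Q[Q[:,1].argmax()].round(3) if len(Q) else '', Q[Q[:,0].argmin()].round(3) if len(Q) else '')
p,R=start(); T=tool(22)
g=p+.167*R.as_matrix()[:,2]
p,R=rows(p,R,g+[0,0,.12],R,80)
p,R=rows(p,R,[.430,-.0955,.34],T,80)
p,R=rows(p,R,[.430,-.0955,.10],T,80)
p,R=rows(p,R,[.430,-.0955,.024],T,80)
```

```text
0.08 0  drill ymax [0.566 0.451 0.148] [0.56  0.393 0.094]
0.15 169 [ 0.631 -0.166  0.218] drill ymax [0.583 0.456 0.217] [0.562 0.437 0.152]
0.22 473 [ 0.599 -0.162  0.273] drill ymax [0.673 0.286 0.3  ] [0.644 0.227 0.298]
0.3 681 [ 0.558 -0.17   0.379] drill ymax [0.677 0.289 0.365] [0.627 0.245 0.342]
0.38 465 [ 0.557 -0.168  0.389] drill ymax [0.702 0.301 0.413] [0.605 0.145 0.399]
t 0.1 q [-1.29  0.13  1.49 -0.    1.52 -0.09] F [-0.4 -0.2  0.1] op 0.0931
80, 0, -0.1, -40, 0, 0, 0,
80, 0, -0, -40, 0, 0, 0,
80, 0, -0.1, -40, 0, 0, 0,
  -> flange [ 0.2151 -0.5599  0.5238]
80, 30.6, -29.7, 1.5, -0.01, -0.01, -7.58,
80, 34.2, -25.4, 1.4, -0.01, -0.01, -7.58,
80, 37.3, -20.7, 1.4, -0.01, -0.01, -7.58,
80, 39.7, -15.5, 1.5, -0.01, -0.01, -7.58,
80, 41.4, -10.2, 1.4, -0.01, -0.01, -7.58,
80, 42.4, -4.7, 1.4, -0.01, -0.01, -7.58,
80, 42.7, 1, 1.4, -0.01, -0.01, -7.58,
80, 42.1, 6.6, 1.4, -0.01, -0.01, -7.58,
80, 40.9, 12.1, 1.3, -0.01, -0.01, -7.58,
80, 38.9, 17.4, 1.4, -0.01, -0.01, -7.58,
80, 36.3, 22.4, 1.4, -0.01, -0.01, -7.58,
80, 33, 26.9, 1.4, -0.01, -0.01, -7.58,
  -> flange [ 0.43   -0.0955  0.507 ]
80, 0, 0, 40, 0, 0.01, -0,
80, 0.1, 0, 40, 0, 0.01, -0,
80, 0, 0, 40, 0, 0.01, -0,
80, 0, 0, 40, 0, 0.01, -0,
80, 0.1, 0, 40, 0, 0.01, -0,
80, -0, 0, 40, 0, 0.01, -0,
  -> flange [ 0.43   -0.0955  0.267 ]
80, -0, 0, 38, 0, -0, -0.01,
80, -0, 0, 38, 0, -0, -0.01,
  -> flange [ 0.43   -0.0955  0.191 ]
```

Request:
drive_tool --moves '[80, 0, 0, -40, 0, 0, 0, 80, 0, 0, -40, 0, 0, 0, 80, 0, 0, -40, 0, 0, 0, 80, 31, -30, 1, 0, 0, -7.6, 80, 34, -25, 1, 0, 0, -7.6, 80, 37, -21, 1, 0, 0, -7.6, 80, 40, -16, 1, 0, 0, -7.6, 80, 41, -10, 1, 0, 0, -7.6]'

```text
t: 0.9
tool_pos: [0.3046, -0.3648, 0.5192]
orientation: [-2.73, -1.554, -0.0]
force: [0.3, -0.1, 0.5]
opening: 0.0796
gripper_force: 0.0
```

Request:
drive_tool --moves '[80, 42, -5, 1, 0, 0, -7.6, 80, 43, 1, 1, 0, 0, -7.6, 80, 42, 7, 1, 0, 0, -7.6, 80, 41, 12, 1, 0, 0, -7.6, 80, 39, 17, 1, 0, 0, -7.6, 80, 36, 22, 1, 0, 0, -7.6, 80, 33, 27, 1, 0, 0, -7.6, 80, 0, 0, 0, 0, 0, 0]'

```text
t: 1.7
tool_pos: [0.4291, -0.0914, 0.5122]
orientation: [-1.738, -2.615, -0.002]
force: [-0.8, -1.3, 0.8]
opening: 0.0799
gripper_force: 0.0
```

Run:
```python
from h import *
p,R=start(); T=tool(22); print(p)
p,R=rows(p,R,[.430,-.0955,.10],T,80)
p,R=rows(p,R,[.430,-.0955,.024],T,80)
```

```text
t 1.7 q [-0.33 -0.33  1.73  0.    1.75 -0.73] F [-0.8 -1.3  0.8] op 0.0799
[ 0.42912929 -0.09141088  0.51217192]
80, -0.8, -0.1, 40.9, 0, -0.02, 0.13,
80, -0.7, -0.2, 40.8, 0, -0.02, 0.13,
80, -0.7, -0.1, 40.9, 0, -0.02, 0.13,
80, -0.8, -0.2, 40.8, 0, -0.02, 0.13,
80, -0.7, -0.1, 40.9, 0, -0.02, 0.13,
80, -0.7, -0.2, 40.9, 0, -0.02, 0.13,
  -> flange [ 0.43   -0.0956  0.267 ]
80, 0, 0, 38, 0.01, 0.01, 0.01,
80, 0.1, 0, 38, 0.01, 0.01, 0.01,
  -> flange [ 0.43   -0.0955  0.191 ]
```

Request:
drive_tool --moves '[80, -1, 0, 41, 0, 0, 0, 80, -1, 0, 41, 0, 0, 0, 80, -1, 0, 41, 0, 0, 0, 80, -1, 0, 41, 0, 0, 0, 80, 0, -1, 41, 0, 0, 0.6, 80, 0, 0, 40, 0, 0, 0, 80, 0, 0, 38, 0, 0, 0, 80, 0, 0, 38, 0, 0, 0]'

```text
t: 2.5
tool_pos: [0.428, -0.1, 0.1901]
orientation: [-1.768, -2.597, 0.0]
force: [-0.5, 0.6, -0.3]
opening: 0.08
gripper_force: 0.0
```

Request:
drive_tool --moves '[80, 0, 0, 0, 0, 0, 0, 25, 0, 0, 0, 0, 0, 0, 25, 0, 0, 0, 0, 0, 0, 25, 0, 0, 0, 0, 0, 0, 25, 0, 0, 0, 0, 0, 0, 25, 0, 0, 0, 0, 0, 0]' --grip_force 25

```text
t: 3.1
tool_pos: [0.4288, -0.0995, 0.1921]
orientation: [1.765, 2.598, 0.0]
force: [1.2, -0.4, 0.0]
opening: 0.0445
gripper_force: 0.4
```

Run:
```python
from h import *
p,R=start(); print(p)
C=np.array([.492,.339]);a=np.radians(13.5);ex=np.array([np.cos(a),np.sin(a)]);ey=np.array([-ex[1],ex[0]])
T=tool(103.5)
q=C+ey*-.043
g=p+.167*R.as_matrix()[:,2]
p,R=rows(p,R,g+[0,0,.2],R,25)
p,R=rows(p,R,[*q,.2],T,25)
p,R=rows(p,R,[*q,.045],T,25)
```

```text
t 3.1 q [-0.34 -0.08  2.12  0.    1.11 -0.72] F [ 1.2 -0.4  0. ] op 0.0445
[ 0.42875492 -0.09950564  0.19208788]
25, -0, 0, -40, 0, 0, 0,
25, -0, 0, -40, 0, 0, 0,
25, -0, 0.1, -40, 0, 0, 0,
25, -0.1, -0, -40, 0, 0, 0,
25, 0, 0, -40, 0, 0, 0,
  -> flange [ 0.4288 -0.0995  0.3921]
25, 34.2, 21.4, 2.5, 0, 0, -8.19,
25, 30.8, 26.1, 2.5, 0, 0, -8.19,
25, 26.7, 30.2, 2.5, 0, 0, -8.19,
25, 22.2, 33.7, 2.5, 0, 0, -8.19,
25, 17.2, 36.5, 2.5, 0, 0, -8.19,
25, 11.7, 38.6, 2.5, 0, 0, -8.19,
25, 6.2, 39.9, 2.5, 0, 0, -8.19,
25, 0.4, 40.3, 2.6, 0, 0, -8.19,
25, -5.3, 40, 2.5, 0, 0, -8.19,
25, -11, 38.8, 2.5, 0, 0, -8.19,
  -> flange [0.5021 0.2972 0.367 ]
25, 0, 0, 38.7, -0, 0.01, 0,
25, 0.1, 0, 38.8, -0, 0.01, 0,
25, -0, 0, 38.7, -0, 0.01, 0,
25, -0, 0.1, 38.8, -0, 0.01, 0,
  -> flange [0.502  0.2972 0.212 ]
```

Request:
drive_tool --moves '[25, 0, 0, 0, 0, 0, 0, 25, 0, 0, 0, 0, 0, 0, 25, 0, 0, 0, 0, 0, 0, 25, 0, 0, -40, 0, 0, 0, 25, 0, 0, -40, 0, 0, 0, 25, 0, 0, -40, 0, 0, 0, 25, 0, 0, -40, 0, 0, 0, 25, 0, 0, -40, 0, 0, 0]'

```text
t: 3.9
tool_pos: [0.4282, -0.0993, 0.393]
orientation: [-1.765, -2.598, 0.0]
force: [0.7, -0.2, -1.4]
opening: 0.0401
gripper_force: 25.0
```

Request:
drive_tool --moves '[25, 34, 21, 2, 0, 0, -8.2, 25, 31, 26, 3, 0, 0, -8.2, 25, 27, 30, 2, 0, 0, -8.2, 25, 22, 34, 3, 0, 0, -8.2, 25, 17, 36, 2, 0, 0, -8.2, 25, 12, 39, 3, 0, 0, -8.2, 25, 6, 40, 2, 0, 0, -8.2, 25, 0, 40, 3, 0, 0, -8.2]'

```text
t: 4.7
tool_pos: [0.4868, 0.2193, 0.3712]
orientation: [-0.067, -3.14, 0.001]
force: [-0.1, -0.2, -0.8]
opening: 0.0397
gripper_force: 25.0
```

Request:
drive_tool --moves '[25, -5, 40, 2, 0, 0, -8.2, 25, -11, 39, 3, 0, 0, -8.2, 25, 0, 0, 0, 0, 0, 0, 25, 0, 0, 0, 0, 0, 0]'

```text
t: 5.1
tool_pos: [0.5008, 0.2978, 0.3655]
orientation: [0.374, -3.117, 0.002]
force: [0.6, -2.0, -1.5]
opening: 0.0396
gripper_force: 25.0
```

Run:
```python
from h import *
p,R=start(); print(p)
C=np.array([.492,.339]);a=np.radians(13.5);ex=np.array([np.cos(a),np.sin(a)]);ey=np.array([-ex[1],ex[0]])
T=tool(103.5)
q=C+ey*-.043
p,R=rows(p,R,[*q,.045],T,25)
from plant import robot
c=robot.read_camera("top"); cv2.imwrite("pics/top1.png",cv2.resize(c["color"][:,:,::-1],(768,576))[150:500,150:650])
```

```text
t 5.1 q [ 0.45  0.11  1.59 -0.    1.45 -1.36] F [ 0.6 -2.  -1.5] op 0.0396
[0.50077339 0.29783767 0.36552992]
25, -0.4, -0.2, 38.4, -0.01, -0.03, 0.04,
25, -0.3, -0.2, 38.4, -0.01, -0.03, 0.04,
25, -0.3, -0.2, 38.3, -0.01, -0.03, 0.04,
25, -0.3, -0.2, 38.4, -0.01, -0.03, 0.04,
  -> flange [0.502  0.2972 0.212 ]
```

View pics/top1.png

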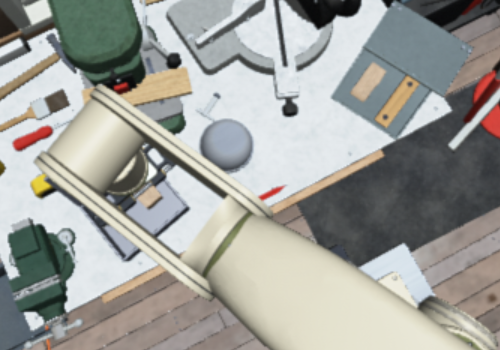

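The block is held, square over the tote (about (150,197) in the crop). I'll lower it 5 mm nearer the middle so the fingers have room to open, then release.

Request:
drive_tool --moves '[25, 0, 5, 38, 0, 0, 0, 25, -1, 0, 38, 0, 0, 0, 25, 0, 0, 39, 0, 0, 0, 25, 0, 0, 30, 0, 0, 0, 25, 0, 0, 17, 0, 0, 0, 25, 0, 0, 0, 0, 0, 0, 50, 0, 0, 0, 0, 0, 0, 50, 0, 0, 0, 0, 0, 0]'

```text
t: 5.95
tool_pos: [0.502, 0.3021, 0.207]
orientation: [-0.37, 3.117, 0.002]
force: [0.5, 0.2, -0.6]
opening: 0.0493
gripper_force: 0.0
```

Request:
drive_tool --moves '[50, 0, 0, 0, 0, 0, 0, 50, 0, 0, -30, 0, 0, 0, 50, 0, 0, -40, 0, 0, 0, 50, 0, 0, -40, 0, 0, 0, 50, 0, 0, -40, 0, 0, 0, 50, 0, 0, -40, 0, 0, 0]'

```text
t: 6.55
tool_pos: [0.5008, 0.3022, 0.3979]
orientation: [-0.372, 3.117, 0.001]
force: [1.1, 1.1, -0.1]
opening: 0.0501
gripper_force: 0.0
```

```bash
cat >> h.py <<'E'
yw=np.radians(-63); dx=np.array([np.cos(yw),np.sin(yw),0]); dy=np.array([-dx[1],dx[0],0]); O=np.array([.4757,-.2857,0])
nr=-np.sin(np.radians(25))*dx+np.array([0,0,np.cos(np.radians(25))])
up=np.cos(np.radians(25))*dx+np.array([0,0,np.sin(np.radians(25))])
def onramp(s,lat,h): return O-.075*dx+[0,0,.018]+up*s+dy*lat+nr*h
E
python3 - <<'E'
from h import *
c=dict(np.load("pics/top0.npz"))
# check: refit poses in ramp coordinates, from wood masks in both views
hsv0=None
for n in ["top","scene"]:
    c=dict(np.load(f"pics/{n}0.npz")); W=cloud(c); hsv=cv2.cvtColor(c["color"],cv2.COLOR_RGB2HSV).astype(int)
    w=(hsv[...,0]>8)&(hsv[...,0]<26)&(hsv[...,1]>35)&(hsv[...,2]>90)
    D=W-(O-.075*dx+[0,0,.018]); s,l,h=D@up,D@dy,D@nr
    for nm,lo,hi,hh in (("a",.005,.085,.038),("bar",-.085,-.01,.02)):
        m=w&(s>-.02)&(s<.17)&(l>lo)&(l<hi)&(abs(h-hh)<.01)
        q=np.c_[s[m],l[m],h[m]]*1000; r=cv2.minAreaRect(q[:,:2].astype(np.float32)); print(n,nm,m.sum(),[np.round(k,1) for k in r],np.percentile(q,[2,50,98],axis=0).round(1).tolist())
    m=(~w)&(s>.02)&(s<.12)&(abs(h)<.02)&(abs(l)<.08); print("ramp h",m.sum(),(np.nanpercentile(h[m],[10,50,90])*1000).round(1), "l range",(l[(abs(h-.012)<.006)&(s>.02)&(s<.1)&(abs(l)<.11)].min()*1000,l[(abs(h-.012)<.006)&(s>.02)&(s<.1)&(abs(l)<.11)].max()*1000))
E
```

```text
top a 281 [array([73.1, 37. ]), array([37.7, 82.5]), np.float64(89.2)] [[33.1, 19.7, 33.0], [73.9, 37.5, 37.3], [112.9, 54.9, 42.4]]
top bar 365 [array([ 71.3, -39.9]), array([ 33.9, 121.5]), np.float64(89.6)] [[12.8, -56.0, 14.2], [72.4, -39.7, 19.1], [129.9, -23.4, 24.6]]
ramp h 793 [-4.  -0.5  3. ] l range (np.float64(-90.44588424153312), np.float64(89.31409998952834))
scene a 140 [array([66. , 44.2]), array([88.9, 35.1]), np.float64(16.2)] [[28.1, 20.4, 29.6], [58.7, 40.5, 37.4], [107.5, 53.4, 44.4]]
scene bar 37 [array([ 14.2, -42.6]), array([15.3, 33. ]), np.float64(2.5)] [[6.6, -57.9, 11.9], [12.2, -42.7, 19.0], [20.8, -26.7, 24.5]]
ramp h 234 [-4.   0.4 10.2] l range (np.float64(-57.40982761437085), np.float64(86.21746012242569))
```

Run:
```python
from h import *
p,R=start(); print(p)
T=tool(27,30,117); M=T.as_matrix(); g=onramp(.066,.037,.025); print(M.round(2),g.round(4))
p,R=rows(p,R,g-.13*M[:,2],T,54)
p,R=rows(p,R,g,T,54)
```

```text
t 6.55 q [ 0.46  0.09  1.54 -0.    1.51 -1.35] F [ 1.1  1.1 -0.1] op 0.0501
[0.50075582 0.30215867 0.39787966]
[[-0.39  0.89  0.23]
 [ 0.77  0.45 -0.45]
 [-0.5  -0.   -0.87]] [ 0.497  -0.246   0.0686]
54, 16.7, -38.7, 7.2, 2.01, -2.53, 7.47,
54, 11.9, -40.4, 7.9, 2.01, -2.53, 7.47,
54, 6.9, -41.3, 8.9, 2.01, -2.53, 7.47,
54, 2, -41.5, 10.2, 2.01, -2.53, 7.47,
54, -3, -41.1, 11.6, 2.01, -2.53, 7.47,
54, -7.6, -39.9, 13.4, 2.01, -2.53, 7.47,
54, -12.2, -38.1, 15.1, 2.01, -2.53, 7.47,
54, -16.3, -35.8, 17.1, 2.01, -2.53, 7.47,
54, -19.9, -32.7, 19, 2.01, -2.53, 7.47,
54, -23.1, -29.2, 21.1, 2.01, -2.53, 7.47,
  -> flange [ 0.4295 -0.1136  0.3258]
54, -0, -0, 43.3, 0.02, 0, 0,
54, -0, -0, 43.4, 0.02, 0, 0,
54, -0, -0, 43.3, 0.02, 0, 0,
  -> flange [ 0.4591 -0.1715  0.2132]
```

Request:
drive_tool --moves '[54, 17, -39, 7, 2, -2.5, 7.5, 54, 12, -40, 8, 2, -2.5, 7.5, 54, 7, -41, 9, 2, -2.5, 7.5, 54, 2, -42, 10, 2, -2.5, 7.5, 54, -3, -41, 12, 2, -2.5, 7.5, 54, -8, -40, 13, 2, -2.5, 7.5, 54, -12, -38, 15, 2, -2.5, 7.5, 54, -16, -36, 17, 2, -2.5, 7.5]'

```text
t: 7.35
tool_pos: [0.442, -0.0318, 0.3388]
orientation: [1.115, 2.522, -0.315]
force: [0.5, -0.2, 0.7]
opening: 0.0541
gripper_force: 0.0
```

Request:
drive_tool --moves '[54, -20, -33, 19, 2, -2.5, 7.5, 54, -23, -29, 21, 2, -2.5, 7.5, 54, 0, 0, 0, 0, 0, 0, 54, 0, 0, 0, 0, 0, 0]'

```text
t: 7.75
tool_pos: [0.4275, -0.114, 0.324]
orientation: [1.404, 2.278, -0.374]
force: [0.8, 0.3, -0.4]
opening: 0.0543
gripper_force: 0.0
```

Run:
```python
from h import *
p,R=start(); print(p)
T=tool(27,30,117); M=T.as_matrix(); g=onramp(.066,.037,.025)
p,R=rows(p,R,g-.09*M[:,2],T,54)
p,R=rows(p,R,g,T,54)
```

```text
t 7.75 q [-0.21 -0.42  2.18 -0.45  1.08 -0.52] F [ 0.8  0.3 -0.4] op 0.0543
[ 0.42751583 -0.11403064  0.32397725]
54, -1.6, 2.1, 38.7, -0.21, -0.26, -0.26,
  -> flange [ 0.4386 -0.1315  0.2912]
54, 0, 0, 45, -0, -0, -0,
54, 0, 0.1, 45, -0, -0, -0,
  -> flange [ 0.4591 -0.1715  0.2132]
```

Request:
drive_tool --moves '[54, -2, 2, 39, -0.2, -0.3, -0.3, 54, 0, 0, 30, 0, 0, 0, 54, 0, 0, 30, 0, 0, 0, 54, 0, 0, 20, 0, 0, 0, 54, 0, 0, 10, 0, 0, 0, 25, 0, 0, 0, 0, 0, 0, 25, 0, 0, 0, 0, 0, 0, 25, 0, 0, 0, 0, 0, 0]' --grip_force 25

```text
t: 8.55
tool_pos: [0.4599, -0.1711, 0.2137]
orientation: [1.391, 2.278, -0.374]
force: [-0.1, -0.4, -0.5]
opening: 0.0397
gripper_force: 24.9
```

Request:
drive_tool --moves '[25, 0, 0, 0, 0, 0, 0, 25, 0, 0, 0, 0, 0, 0]'

```text
t: 8.75
tool_pos: [0.4598, -0.1712, 0.2136]
orientation: [1.392, 2.277, -0.374]
force: [-3.5, 5.9, 7.2]
opening: 0.0395
gripper_force: 24.9
```

Run:
```python
from h import *
p,R=start(); print(p)
M=R.as_matrix(); g=p+.167*M[:,2]; print((g-onramp(.066,.037,.025)).round(4))
C=np.array([.492,.339]);a=np.radians(13.5);ex=np.array([np.cos(a),np.sin(a)]);ey=np.array([-ex[1],ex[0]])
p,R=rows(p,R,g-.13*M[:,2],R,25)
q=C+ey*.038
p,R=rows(p,R,[*(q-.0*ex),.22],tool(103.5,0),25)
p,R=rows(p,R,[*q,.034],tool(103.5),25)
```

```text
t 8.75 q [-0.32 -0.12  2.16 -0.52  0.78 -0.48] F [-3.5  5.9  7.2] op 0.0395
[ 0.45981329 -0.17120012  0.2135779 ]
[0.001  0.0003 0.0005]
25, -0, -0, -43.3, 0, 0, 0,
25, -0, 0, -43.4, 0, 0, 0,
25, -0, 0, -43.3, 0, 0, 0,
  -> flange [ 0.4301 -0.1132  0.3261]
25, 29.6, 24.6, -23.5, -1.82, 2.31, -6.77,
25, 27.3, 28.6, -21.6, -1.82, 2.31, -6.77,
25, 24.5, 32.4, -19.5, -1.82, 2.31, -6.77,
25, 21.3, 35.7, -17.5, -1.82, 2.31, -6.77,
25, 17.5, 38.5, -15.5, -1.82, 2.31, -6.77,
25, 13.5, 40.8, -13.7, -1.82, 2.31, -6.77,
25, 9, 42.5, -11.9, -1.82, 2.31, -6.77,
25, 4.4, 43.7, -10.2, -1.82, 2.31, -6.77,
25, -0.4, 44.2, -8.8, -1.82, 2.31, -6.77,
25, -5.4, 44.1, -7.5, -1.82, 2.31, -6.77,
25, -10.2, 43.4, -6.4, -1.82, 2.31, -6.77,
  -> flange [0.4831 0.3759 0.387 ]
25, 0, 0, 37.2, -0, 0.01, -0,
25, 0, 0, 37.2, -0, 0.01, -0,
25, 0, 0.1, 37.2, -0, 0.01, -0,
25, 0, -0, 37.2, -0, 0.01, -0,
25, 0, -0, 37.2, -0, 0.01, -0,
  -> flange [0.4832 0.376  0.201 ]
```

Request:
drive_tool --moves '[25, 0, 0, -43, 0, 0, 0, 25, 0, 0, -44, 0, 0, 0, 25, 0, 0, -43, 0, 0, 0, 25, 30, 25, -23, -1.8, 2.3, -6.8, 25, 27, 29, -22, -1.8, 2.3, -6.8, 25, 25, 32, -20, -1.8, 2.3, -6.8, 25, 21, 36, -17, -1.8, 2.3, -6.8, 25, 18, 38, -15, -1.8, 2.3, -6.8]'

```text
t: 9.55
tool_pos: [0.4537, 0.1111, 0.3525]
orientation: [0.673, 2.798, -0.23]
force: [2.2, -0.4, -1.5]
opening: 0.0399
gripper_force: 24.9
```

Request:
drive_tool --moves '[25, 13, 41, -14, -1.8, 2.3, -6.8, 25, 9, 42, -12, -1.8, 2.3, -6.8, 25, 4, 44, -10, -1.8, 2.3, -6.8, 25, 0, 44, -9, -1.8, 2.3, -6.8, 25, -5, 44, -8, -1.8, 2.3, -6.8, 25, -10, 43, -6, -1.8, 2.3, -6.8, 25, 0, 0, 0, 0, 0, 0, 25, 0, 0, 0, 0, 0, 0]'

```text
t: 10.35
tool_pos: [0.4819, 0.3759, 0.384]
orientation: [0.376, -3.116, 0.008]
force: [-0.2, -0.2, -1.0]
opening: 0.0401
gripper_force: 24.9
```

Run:
```python
from h import *
p,R=start(); print(p)
C=np.array([.492,.339]);a=np.radians(13.5);ex=np.array([np.cos(a),np.sin(a)]);ey=np.array([-ex[1],ex[0]])
q=C+ey*.038
p,R=rows(p,R,[*q,.18],tool(103.5,0),25)
p,R=rows(p,R,[*q,.034],tool(103.5),25)
```

```text
t 10.35 q [ 0.58  0.17  1.48 -0.    1.49 -1.23] F [-0.2 -0.2 -1. ] op 0.0401
[0.48187263 0.37587714 0.38399418]
25, -1.4, -0, 37, -0.29, -0.22, 0.26,
  -> flange [0.4831 0.376  0.347 ]
25, 0, -0, 36.5, 0, -0, 0,
25, 0, -0, 36.5, 0, -0, 0,
25, 0, -0, 36.5, 0, -0, 0,
25, 0, -0.1, 36.5, 0, -0, 0,
  -> flange [0.4832 0.3759 0.201 ]
```

Request:
drive_tool --moves '[25, -1, 0, 37, -0.3, -0.2, 0.3, 25, 0, 0, 37, 0, 0, 0, 25, 0, 0, 36, 0, 0, 0, 25, 0, 0, 36, 0, 0, 0, 25, 0, 0, 33, 0, 0, 0, 25, 0, 0, 0, 0, 0, 0, 50, 0, 0, 0, 0, 0, 0, 50, 0, 0, 0, 0, 0, 0]'

```text
t: 11.15
tool_pos: [0.4839, 0.3756, 0.2085]
orientation: [-0.365, 3.117, 0.004]
force: [-0.2, 0.5, 0.1]
opening: 0.049
gripper_force: 0.0
```

Request:
drive_tool --moves '[50, 0, 0, 0, 0, 0, 0, 50, 0, 0, -30, 0, 0, 0, 50, 0, 0, -45, 0, 0, 0, 50, 0, 0, -45, 0, 0, 0, 50, 0, 0, -45, 0, 0, 0, 10, 0, 0, -45, 0, 0, 0, 10, 0, 0, -45, 0, 0, 0, 10, 0, 0, 0, 0, 0, 0]'

```text
t: 11.95
tool_pos: [0.4835, 0.3755, 0.4717]
orientation: [-0.365, 3.106, 0.013]
force: [0.4, 0.2, 0.6]
opening: 0.0306
gripper_force: 0.0
```

Run:
```python
from h import *
from plant import robot
p,R=start(); print(p)
C=np.array([.492,.339]);a=np.radians(13.5);ex=np.array([np.cos(a),np.sin(a)]);ey=np.array([-ex[1],ex[0]])
q=C+ey*.065
T=tool(13.5)
p,R=rows(p,R,[*(q+.168*ex),.30],T,0)
p,R=rows(p,R,[*(q+.168*ex),.205],T,0)
p,R=rows(p,R,[*(q+.065*ex),.205],T,0)
c=robot.read_camera("scene"); cv2.imwrite("pics/sc2.png",cv2.resize(c["color"][:,:,::-1],(1024,768))[200:700,50:650])
```

```text
t 11.95 q [ 0.58  0.14  1.36  0.    1.63 -1.23] F [0.4 0.2 0.6] op 0.0306
[0.48346789 0.37552386 0.47165687]
0, -15.2, 2.5, 0.7, 0.09, 0.04, 8.17,
0, -14.8, 4.7, 0.6, 0.09, 0.04, 8.17,
0, -13.9, 6.7, 0.7, 0.09, 0.04, 8.17,
0, -12.8, 8.6, 0.6, 0.09, 0.04, 8.17,
0, -11.5, 10.4, 0.6, 0.09, 0.04, 8.17,
0, -9.9, 11.8, 0.5, 0.09, 0.04, 8.17,
0, -8.1, 13.2, 0.6, 0.09, 0.04, 8.17,
0, -6.1, 14.2, 0.5, 0.09, 0.04, 8.17,
0, -4.1, 14.9, 0.5, 0.09, 0.04, 8.17,
0, -1.9, 15.3, 0.4, 0.09, 0.04, 8.17,
0, 0.3, 15.4, 0.5, 0.09, 0.04, 8.17,
  -> flange [0.6401 0.4414 0.467 ]
0, -0, 0, 31.7, -0.01, -0, 0.02,
0, -0, 0.1, 31.6, -0.01, -0, 0.02,
0, -0, -0, 31.7, -0.01, -0, 0.02,
  -> flange [0.6402 0.4414 0.372 ]
0, -0, -34.3, -0, -0, -0, -0,
0, -0, -34.4, -0, -0, -0, -0,
0, -0, -34.3, -0, -0, -0, -0,
  -> flange [0.54   0.4174 0.372 ]
```

View pics/sc2.png

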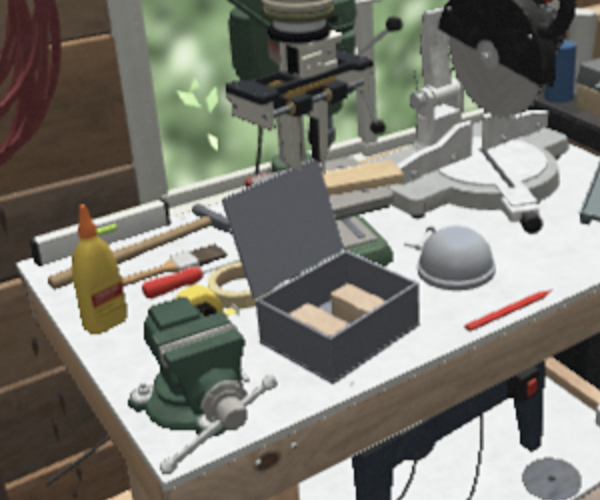

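Both blocks lie flat in the tote (crop about (318,320) and (358,300)), and the lid is still open. Next I go behind the lid's left half with closed fingers.

Request:
drive_tool --moves '[0, -15, 3, 1, 0, 0, 8.2, 0, -15, 5, 1, 0, 0, 8.2, 0, -14, 7, 0, 0, 0, 8.2, 0, -13, 9, 1, 0, 0, 8.2, 0, -12, 10, 0, 0, 0, 8.2, 0, -10, 12, 1, 0, 0, 8.2, 0, -8, 13, 0, 0, 0, 8.2, 0, -6, 14, 1, 0, 0, 8.2]'

```text
t: 12.8
tool_pos: [0.5977, 0.4238, 0.4548]
orientation: [-1.39, -2.816, -0.0]
force: [0.8, -0.2, 0.4]
opening: 0.0006
gripper_force: 0.0
```

Request:
drive_tool --moves '[0, -4, 15, 0, 0, 0, 8.2, 0, -2, 15, 1, 0, 0, 8.2, 0, 0, 15, 0, 0, 0, 8.2, 0, 0, 0, 0, 0, 0, 0, 0, 0, 0, 0, 0, 0, 0]'

```text
t: 13.3
tool_pos: [0.6395, 0.4408, 0.4535]
orientation: [-1.945, -2.465, 0.001]
force: [-1.8, 0.1, 0.0]
opening: 0.0004
gripper_force: 0.0
```

Run:
```python
from h import *
from plant import robot
p,R=start(); print(p)
C=np.array([.492,.339]);a=np.radians(13.5);ex=np.array([np.cos(a),np.sin(a)]);ey=np.array([-ex[1],ex[0]])
T=tool(13.5); g=p+.167*R.as_matrix()[:,2]; print("tote xy",(g[:2]-C)@ex,(g[:2]-C)@ey,R.inv().__mul__(T).as_rotvec(degrees=True).round(2))
q=C+ey*.065
p,R=rows(p,R,[*(q+.168*ex),.205],T,0)
```

```text
t 13.3 q [0.54 0.64 0.77 0.   1.74 0.3 ] F [-1.8  0.1  0. ] op 0.0004
[0.63947298 0.44075465 0.45352087]
tote xy 0.1669506144827148 0.06463370134667148 [-0.07 -0.04 -0.04]
0, 0.2, 0.5, 40.8, -0.03, -0.02, -0.02,
0, 0.2, 0.4, 40.7, -0.03, -0.02, -0.02,
  -> flange [0.6402 0.4414 0.372 ]
```

Request:
drive_tool --moves '[0, 0, 0, 30, 0, 0, 0, 0, 0, 0, 30, 0, 0, 0, 0, 0, 0, 22, 0, 0, 0, 0, 0, -15, 0, 0, 0, 0, 0, 0, -15, 0, 0, 0, 0, 0, 0, -15, 0, 0, 0, 0, 0, 0, -15, 0, 0, 0, 0, 0, 0, -15, 0, 0, 0, 0]'

```text
t: 14.1
tool_pos: [0.5651, 0.4234, 0.3732]
orientation: [-1.945, -2.466, -0.003]
force: [0.4, 0.5, 0.5]
opening: 0.0007
gripper_force: 0.2
```

Request:
drive_tool --moves '[0, 0, -15, 0, 0, 0, 0, 0, 0, -15, 0, 0, 0, 0, 0, 0, 0, -20, 0, 0, 0, 0, 0, 0, -40, 0, 0, 0, 0, 0, 0, 0, 0, 0, 0, 0, 0, 0, 0, 0, 0, 0, 0, 0, 0, 0, 0, 0, 0]'

```text
t: 14.8
tool_pos: [0.5368, 0.4166, 0.4318]
orientation: [-1.948, -2.463, 0.0]
force: [0.6, -0.1, 0.1]
opening: 0.0006
gripper_force: 0.0
```

Run:
```python
from h import *
from plant import robot
p,R=start(); print(p)
c=robot.read_camera("scene"); cv2.imwrite("pics/sc3.png",cv2.resize(c["color"][:,:,::-1],(1024,768))[200:700,50:650])
```

```text
t 14.8 q [0.58 0.34 1.2  0.   1.6  0.35] F [ 0.6 -0.1  0.1] op 0.0006
[0.5367666  0.4166202  0.43180234]
```

View pics/sc3.png

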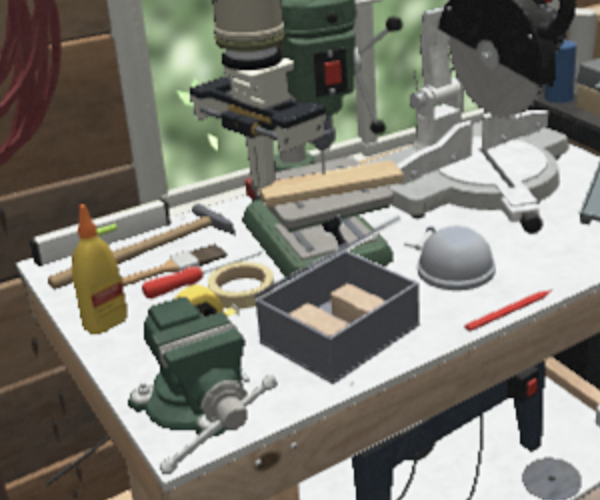

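The lid appears edge-on in the picture, a thin line from (262,290) to (398,218), so it seems to be partway down. I'll let time pass and check again.

Request:
drive_tool --moves '[50, 0, 0, -10, 0, 0, 0, 50, 0, 0, 0, 0, 0, 0, 50, 0, 0, 0, 0, 0, 0, 50, 0, 0, 0, 0, 0, 0]'

```text
t: 15.25
tool_pos: [0.5374, 0.4169, 0.4423]
orientation: [-1.95, -2.462, -0.001]
force: [0.5, 0.6, 0.5]
opening: 0.0277
gripper_force: 0.0
```

Run:
```python
from h import *
from plant import robot
p,R=start(); print(p)
c=robot.read_camera("scene"); W=cloud(c); cv2.imwrite("pics/sc4.png",cv2.resize(c["color"][:,:,::-1],(1024,768))[300:650,150:650])
C=np.array([.492,.339]);a=np.radians(13.5);ex=np.array([np.cos(a),np.sin(a)]);ey=np.array([-ex[1],ex[0]])
D=W[...,:2]-C; x,y=D@ex,D@ey
for xx in np.arange(-.07,.1,.02):
    m=(abs(x-xx)<.008)&(abs(y)<.07)&(W[...,2]<.2); print(round(xx,2),np.nanpercentile(W[m][:,2],[10,50,90]).round(3) if m.sum() else None)
T=tool(27,30,117); M=T.as_matrix(); g=onramp(.070,-.040,.023)
p,R=rows(p,R,g-.15*M[:,2],T,46)
p,R=rows(p,R,g,T,46)
```

```text
t 15.25 q [0.58 0.34 1.18 0.   1.62 0.35] F [0.5 0.6 0.5] op 0.0277
[0.53744826 0.4168632  0.44234069]
-0.07 [0.024 0.081 0.083]
-0.05 [0.08  0.082 0.123]
-0.03 [0.08  0.081 0.083]
-0.01 [0.079 0.082 0.083]
0.01 [0.079 0.081 0.083]
0.03 [-0.539  0.081  0.083]
0.05 [-0.544  0.081  0.083]
0.07 [-0.546  0.078  0.082]
0.09 [-0.548 -0.543 -0.539]
46, -38.8, -23.3, 7.6, -0.28, -2.3, -1.04,
46, -38.1, -24, 9, -0.28, -2.3, -1.04,
46, -37.2, -24.7, 10.5, -0.28, -2.3, -1.04,
46, -36.4, -25.5, 11.7, -0.28, -2.3, -1.04,
46, -35.3, -26.2, 13.1, -0.28, -2.3, -1.04,
46, -34.4, -26.8, 14.4, -0.28, -2.3, -1.04,
46, -33.2, -27.6, 15.6, -0.28, -2.3, -1.04,
46, -32.1, -28.2, 16.7, -0.28, -2.3, -1.04,
46, -30.9, -28.9, 17.9, -0.28, -2.3, -1.04,
46, -29.6, -29.5, 19, -0.28, -2.3, -1.04,
46, -28.2, -30.2, 19.9, -0.28, -2.3, -1.04,
46, -27, -30.7, 21, -0.28, -2.3, -1.04,
46, -25.4, -31.3, 21.8, -0.28, -2.3, -1.04,
  -> flange [ 0.3585 -0.1436  0.3429]
46, -0, -0, 37.5, 0.01, -0, 0.01,
46, -0, -0.1, 37.5, 0.01, -0, 0.01,
46, -0, -0, 37.5, 0.01, -0, 0.01,
46, -0.1, -0.1, 37.5, 0.01, -0, 0.01,
  -> flange [ 0.3925 -0.2106  0.2131]
```

View pics/sc4.png

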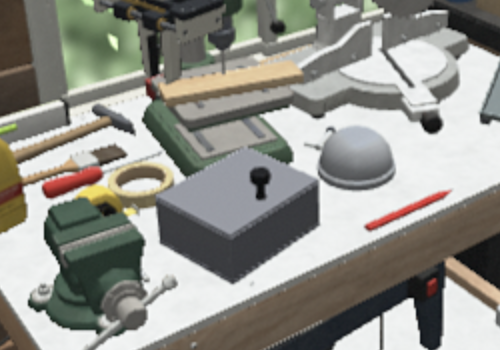

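The lid is shut and flat at 81 mm, with the knob up at (260,180). Next is the bar.

Request:
drive_tool --moves '[46, -39, -23, 8, -0.3, -2.3, -1, 46, -38, -24, 9, -0.3, -2.3, -1, 46, -37, -25, 10, -0.3, -2.3, -1, 46, -36, -25, 12, -0.3, -2.3, -1, 46, -35, -26, 13, -0.3, -2.3, -1, 46, -34, -27, 14, -0.3, -2.3, -1, 46, -33, -28, 16, -0.3, -2.3, -1, 46, -32, -28, 17, -0.3, -2.3, -1]'

```text
t: 16.1
tool_pos: [0.4255, 0.0722, 0.38]
orientation: [1.609, 2.357, -0.24]
force: [0.4, -0.5, -0.1]
opening: 0.0457
gripper_force: 0.0
```

Run:
```python
from h import *
p,R=start(); print(p)
T=tool(27,30,117); M=T.as_matrix(); g=onramp(.0715,-.040,.023)
p,R=rows(p,R,g-.11*M[:,2],T,46)
p,R=rows(p,R,g,T,46)
```

```text
t 16.1 q [ 0.19 -0.36  2.01 -0.32  1.42 -0.15] F [ 0.4 -0.5 -0.1] op 0.0457
[0.42552686 0.07219211 0.37999113]
46, -27.6, -23.5, 21.3, -0.21, -1.9, -0.91,
46, -26.5, -24, 22, -0.21, -1.9, -0.91,
46, -25.3, -24.5, 22.9, -0.21, -1.9, -0.91,
46, -24.2, -24.9, 23.6, -0.21, -1.9, -0.91,
46, -23, -25.5, 24.2, -0.21, -1.9, -0.91,
46, -21.7, -25.9, 25, -0.21, -1.9, -0.91,
  -> flange [ 0.3681 -0.1627  0.3089]
46, -0, 0, 36.7, 0, 0, 0.01,
46, -0, 0, 36.6, 0, 0, 0.01,
46, -0, 0, 36.7, 0, 0, 0.01,
  -> flange [ 0.3931 -0.2117  0.2136]
```

Request:
drive_tool --moves '[46, -28, -23, 21, -0.2, -1.9, -0.9, 46, -26, -24, 22, -0.2, -1.9, -0.9, 46, -25, -25, 23, -0.2, -1.9, -0.9, 46, -24, -25, 24, -0.2, -1.9, -0.9, 46, -23, -25, 24, -0.2, -1.9, -0.9, 46, -22, -26, 25, -0.2, -1.9, -0.9, 46, 0, 0, 0, 0, 0, 0, 46, 0, 0, 0, 0, 0, 0]'

```text
t: 16.9
tool_pos: [0.368, -0.1614, 0.3086]
orientation: [1.403, 2.276, -0.374]
force: [0.8, -0.5, -0.5]
opening: 0.046
gripper_force: 0.0
```

Run:
```python
from h import *
p,R=start(); print(p)
T=tool(27,30,117); M=T.as_matrix(); g=onramp(.0715,-.040,.023)
p,R=rows(p,R,g-.07*M[:,2],T,46,n=1)
p,R=rows(p,R,g,T,46)
from plant import robot
c=robot.read_camera("wrist"); np.savez("pics/w.npz",**c); cv2.imwrite("pics/w.png",c["color"][:,:,::-1])
```

```text
t 16.9 q [-0.38 -0.59  2.32 -0.39  1.04 -0.71] F [ 0.8 -0.5 -0.5] op 0.046
[ 0.36801854 -0.16138137  0.30857632]
46, -1.4, -0.4, 40.3, -0.17, -0.14, -0.27,
  -> flange [ 0.3772 -0.1806  0.2743]
46, 0, 0, 35, 0, -0, -0,
46, 0, 0, 35, 0, -0, -0,
  -> flange [ 0.3931 -0.2118  0.2137]
```

View pics/w.png

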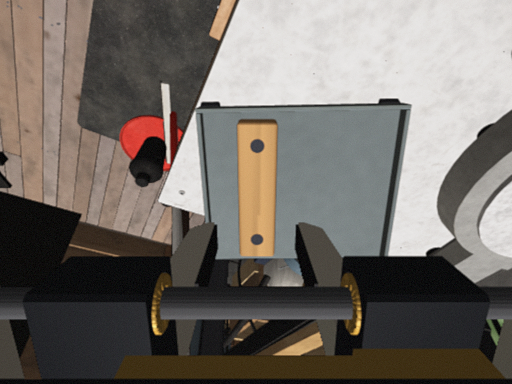

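The wrist picture shows the bar, from (257,120) to (257,257), centred between the fingers at columns 215 and 297. I'll measure its centre from this picture.

Run:
```python
from h import *
c=dict(np.load("pics/w.npz")); W=cloud(c); hsv=cv2.cvtColor(c["color"],cv2.COLOR_RGB2HSV).astype(int)
D=W-(O-.075*dx+[0,0,.018]); s,l,h=D@up,D@dy,D@nr
m=(hsv[...,0]>8)&(hsv[...,0]<26)&(hsv[...,1]>60)&(abs(h-.02)<.012)&(s>-.02)&(s<.17)&(l<0)&(l>-.09)
q=np.c_[s[m],l[m],h[m]]*1000; r=cv2.minAreaRect(q[:,:2].astype(np.float32)); print(m.sum(),[np.round(k,1) for k in r],np.percentile(q,[2,50,98],axis=0).round(1).tolist())
m=(abs(h)<.006)&(s>.02)&(s<.13)&(abs(l)<.08);print(np.nanmedian(h[m]))
```

```text
4804 [array([ 73. , -40.4]), array([ 33.4, 129.4]), np.float64(89.5)] [[9.3, -56.2, 16.8], [64.2, -40.5, 19.0], [133.7, -24.5, 20.3]]
-0.0005881667766603877
```

Request:
drive_tool --moves '[46, -1, 0, 40, -0.2, -0.1, -0.3, 46, 0, 0, 30, 0, 0, 0]'

```text
t: 17.15
tool_pos: [0.3866, -0.1919, 0.2494]
orientation: [1.386, 2.278, -0.37]
force: [0.7, 0.3, -0.9]
opening: 0.0462
gripper_force: 0.0
```

Run:
```python
from h import *
p,R=start(); print(p)
T=tool(27,30,117); g=onramp(.073,-.0403,.0225)
p,R=rows(p,R,g,T,46,n=2)
```

```text
t 17.15 q [-0.45 -0.41  2.32 -0.41  0.84 -0.71] F [ 0.7  0.3 -0.9] op 0.0462
[ 0.38660137 -0.19194575  0.24944046]
46, -0.6, -1.9, 20.9, 0.18, 0.08, 0.13,
46, -0.7, -1.8, 21, 0.18, 0.08, 0.13,
  -> flange [ 0.3935 -0.2133  0.2138]
```

Request:
drive_tool --moves '[46, -1, -1, 21, 0.2, 0.1, 0.1, 46, 0, -1, 19, 0, 0, 0, 46, 0, 0, 0, 0, 0, 0, 20, 0, 0, 0, 0, 0, 0, 20, 0, 0, 0, 0, 0, 0, 20, 0, 0, 0, 0, 0, 0, 20, 0, 0, 0, 0, 0, 0]' --grip_force 25

```text
t: 17.85
tool_pos: [0.3933, -0.2116, 0.2159]
orientation: [1.394, 2.278, -0.373]
force: [-1.3, 6.9, 6.8]
opening: 0.0338
gripper_force: 25.0
```

Run:
```python
from h import *
p,R=start(); print(p)
M=R.as_matrix(); g=p+.167*M[:,2]; d=g-onramp(.073,-.0403,.0); print("s,l,h err",d@up,d@dy,d@nr)
rel=R.inv()*Ro.from_matrix(np.c_[up,dy,nr]); print("closing err deg",(R.as_matrix()[:,1]@up),(R.as_matrix()[:,1]@nr))
```

```text
t 17.85 q [-0.49 -0.29  2.3  -0.44  0.74 -0.69] F [-1.3  6.9  6.8] op 0.0338
[ 0.39332053 -0.21163078  0.21593074]
s,l,h err -0.00054724046030101 0.0006451516440396862 0.02502080233353527
closing err deg -0.0013933777791430106 0.0005939663098090323
```

Run:
```python
from h import *
p,R=start()
M=R.as_matrix(); g=p+.167*M[:,2]
p,R=rows(p,R,g-.12*M[:,2],R,20)
p,R=rows(p,R,[.5275,.0945,.16],tool(75,5,165),20)
```

```text
t 17.85 q [-0.49 -0.29  2.3  -0.44  0.74 -0.69] F [-1.3  6.9  6.8] op 0.0338
20, 0, -0, -40, 0, 0, 0,
20, -0, -0, -40, 0, 0, 0,
20, -0, -0, -40, 0, 0, 0,
  -> flange [ 0.366  -0.1582  0.3199]
20, 19.5, 35.4, -12.3, -2.07, 3.36, -6.58,
20, 15.9, 37.9, -10, -2.07, 3.36, -6.58,
20, 12, 39.8, -7.7, -2.07, 3.36, -6.58,
20, 7.7, 41.2, -5.7, -2.07, 3.36, -6.58,
20, 3.2, 41.9, -3.9, -2.07, 3.36, -6.58,
20, -1.5, 42.2, -2.2, -2.07, 3.36, -6.58,
20, -6.2, 41.8, -1, -2.07, 3.36, -6.58,
  -> flange [0.5135 0.0982 0.3263]
```

Request:
drive_tool --moves '[20, 0, 0, -20, 0, 0, 0, 20, 0, 0, -30, 0, 0, 0, 20, 0, 0, -35, 0, 0, 0, 20, 0, 0, -35, 0, 0, 0, 20, 20, 35, -12, -2.1, 3.4, -6.6, 20, 16, 38, -10, -2.1, 3.4, -6.6, 20, 12, 40, -8, -2.1, 3.4, -6.6, 20, 8, 41, -6, -2.1, 3.4, -6.6]'

```text
t: 18.65
tool_pos: [0.4496, -0.0097, 0.3234]
orientation: [0.865, 2.762, -0.177]
force: [-0.2, -0.5, -0.6]
opening: 0.0334
gripper_force: 25.0
```

Request:
drive_tool --moves '[20, 3, 42, -4, -2.1, 3.4, -6.6, 20, -2, 42, -2, -2.1, 3.4, -6.6, 20, -6, 42, -1, -2.1, 3.4, -6.6, 20, 0, 0, 0, 0, 0, 0, 20, 0, 0, 0, 0, 0, 0]'

```text
t: 19.15
tool_pos: [0.5127, 0.0988, 0.3252]
orientation: [0.394, 3.035, -0.011]
force: [0.3, -0.4, -1.8]
opening: 0.0342
gripper_force: 25.0
```

```bash
cat >> h.py <<'E'
def wood_dome(n):
    """bar cloud (near dome, above .085) and dome centre as seen by camera n"""
    from plant import robot
    c=robot.read_camera(n); W=cloud(c); hsv=cv2.cvtColor(c["color"],cv2.COLOR_RGB2HSV).astype(int)
    m=(hsv[...,0]>8)&(hsv[...,0]<26)&(hsv[...,1]>60)&(hsv[...,2]>70)&(abs(W[...,0]-.5275)<.1)&(abs(W[...,1]-.0945)<.1)&(W[...,2]>.07)&(W[...,2]<.22)
    P=W[m]; print(n,len(P),"mean",P.mean(0).round(4),"z",np.percentile(P[:,2],[3,50,97]).round(4),[np.round(k,1) for k in cv2.minAreaRect(P[:,:2].astype(np.float32)*1000)])
    return c,P
E
python3 - <<'E'
from h import *
p,R=start(); print(p, (p+.167*R.as_matrix()[:,2]).round(4))
print((R.inv()*tool(75,5,165)).as_rotvec(degrees=True).round(2))
for n in ("scene","top"):
    c,P=wood_dome(n); cv2.imwrite(f"pics/h_{n}.png",c["color"][:,:,::-1])
s=cv2.imread("pics/h_scene.png");t=cv2.imread("pics/h_top.png")
cv2.imwrite("pics/h.png",np.hstack([cv2.resize(s[150:300,180:330],(400,400)),cv2.resize(t[120:270,170:320],(400,400))]))
E
```

```text
t 19.15 q [ 0.1  -0.07  1.84 -0.03  1.29 -1.2 ] F [ 0.3 -0.4 -1.8] op 0.0342
[0.51269309 0.09884147 0.32522537] [0.5259 0.0959 0.1588]
[ 0.2  -0.37  0.19]
scene 229 mean [0.4985 0.1065 0.1496] z [0.1371 0.1516 0.1558] [array([523.8,  97. ]), array([ 36.3, 137.3]), np.float64(73.7)]
top 11 mean [0.4949 0.0896 0.1523] z [0.149  0.1528 0.1546] [array([493.4,  89.3]), array([ 6. , 17.9]), np.float64(88.1)]
```

View pics/h.png

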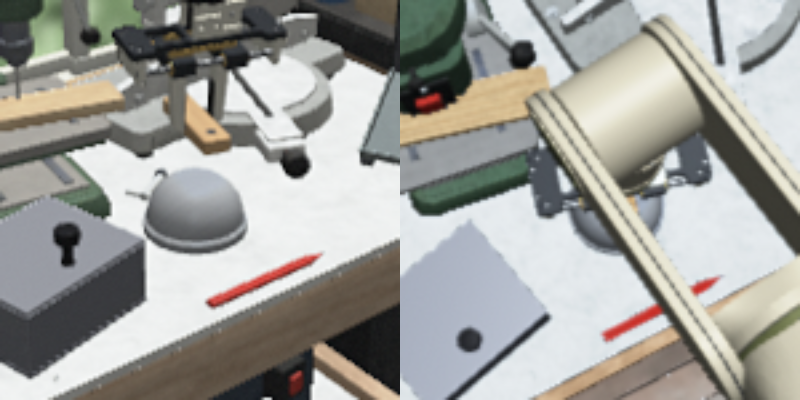

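The bar hangs above the dome in both views: scene (200,120) and top (600,190) in the composite. I'll refine the dome centre with its known radius and height before lowering.

Run:
```python
from h import *
from scipy.optimize import least_squares
for n in ("top","scene"):
    c=dict(np.load(f"pics/{n}0.npz")); W=cloud(c); X,Y,Z=np.moveaxis(W,-1,0)
    m=(Z>.03)&(Z<.09)&(np.hypot(X-.5275,Y-.0945)<.062); P=W[m]
    for z0 in (.015,.012):
        r=least_squares(lambda x:np.linalg.norm(P-[x[0],x[1],z0+x[2]],axis=1)-.06,[.5275,.0945,0],loss="soft_l1",f_scale=.002); 
        r2=least_squares(lambda x:np.linalg.norm(P-[x[0],x[1],z0],axis=1)-.06,[.5275,.0945],loss="soft_l1",f_scale=.002)
        print(n,z0,r.x.round(4),r2.x.round(4),r2.cost.round(6))
    hsv=cv2.cvtColor(c["color"],cv2.COLOR_RGB2HSV).astype(int)
    m=(hsv[...,0]>8)&(hsv[...,0]<26)&(hsv[...,1]>35)&(abs(Z-.039)<.004)&(abs(X-.43)<.06)&(abs(Y+.095)<.06)
    print(" b",m.sum(),[np.round(k,1) for k in cv2.minAreaRect(W[m][:,:2].astype(np.float32)*1000)])
    g=(abs(Z-.077)<.005)&(abs(X-.492)<.13)&(abs(Y-.339)<.13)
    print(" rim",[np.round(k,1) for k in cv2.minAreaRect(W[g][:,:2].astype(np.float32)*1000)])
    # silhouette check: horizon circle midpoint in image
    m=(hsv[...,0]>95)&(hsv[...,0]<120)&(hsv[...,1]>25)&(np.hypot(X-.5275,Y-.0945)<.09)&(Z>.004)
    v,u=np.nonzero(m); print(" sil px",[np.round(k,1) for k in cv2.minEnclosingCircle(np.c_[u,v].astype(np.float32))], "foot/ball centre proj",project(c,[.5275,.0945,.015]).round(1))
```

```text
top 0.015 [0.5298 0.094  0.    ] [0.5298 0.094 ] 0.000986
top 0.012 [0.5298 0.094  0.003 ] [0.5292 0.0943] 0.002179
 b 216 [array([430.4, -96.1]), array([35.7, 82.9]), np.float64(18.9)]
 rim [array([492.2, 339. ]), array([155.4, 179.9]), np.float64(13.6)]
 sil px [array([250.7, 196.7]), np.float64(17.9)] foot/ball centre proj [250.5 196.8]
scene 0.015 [0.5268 0.0938 0.    ] [0.5268 0.0938] 0.00106
scene 0.012 [0.5268 0.0938 0.003 ] [0.5248 0.0953] 0.00151
 b 135 [array([425.5, -92.6]), array([36.3, 86. ]), np.float64(22.6)]
 rim [array([487.5, 339. ]), array([162.4, 185.7]), np.float64(12.7)]
 sil px [array([0., 0.]), np.float64(0.0)] foot/ball centre proj [252.6 230.2]
```

Run:
```python
from h import *
p,R=start()
T=tool(75,5,165)
p,R=rows(p,R,[.5287,.0942,.106],T,20)
```

```text
t 19.25 q [ 0.1  -0.07  1.84 -0.03  1.29 -1.2 ] F [-1.1 -0.3 -0.6] op 0.0335
20, 1, 0.3, 26.6, 0.1, -0.16, 0.04,
20, 1.1, 0.4, 26.6, 0.1, -0.16, 0.04,
  -> flange [0.5146 0.098  0.2723]
```

Request:
drive_tool --moves '[20, 1, 0, 20, 0.1, -0.2, 0, 20, 1, 1, 20, 0.1, -0.2, 0, 20, 0, 0, 13, 0, 0, 0.1, 20, 0, 0, 0, 0, 0, 0]'

```text
t: 19.65
tool_pos: [0.514, 0.0978, 0.2705]
orientation: [0.4, 3.031, -0.018]
force: [-0.6, -0.1, -0.6]
opening: 0.0334
gripper_force: 25.0
```

Run:
```python
from h import *
p,R=start(); T=tool(75,5,165); g=p+.167*R.as_matrix()[:,2]; print(g.round(4),(R.inv()*T).as_rotvec(degrees=True).round(2))
p,R=rows(p,R,[.5287,.0942,.101],T,20,n=2)
```

```text
t 19.65 q [ 0.1  -0.01  1.89 -0.03  1.18 -1.2 ] F [-0.6 -0.1 -0.6] op 0.0334
[0.5277 0.094  0.1041] [-0.05 -0.12 -0.04]
20, -0.1, 0.1, 1.6, -0.02, -0.06, -0.02,
20, -0.2, 0.2, 1.6, -0.02, -0.06, -0.02,
  -> flange [0.5146 0.098  0.2674]
```

Request:
drive_tool --moves '[20, -0.5, 0, 2, 0, 0, 0, 20, 0, 0, 1, 0, 0, 0, 20, 0, 0, 0, 0, 0, 0]'

```text
t: 19.95
tool_pos: [0.5164, 0.0984, 0.2703]
orientation: [0.398, 3.027, -0.016]
force: [-0.6, -0.1, -0.9]
opening: 0.0339
gripper_force: 25.0
```

Request:
drive_tool --moves '[20, 0, 0, 1, 0, 0, 0, 20, 0, 0, 0, 0, 0, 0]'

```text
t: 20.15
tool_pos: [0.5162, 0.0985, 0.2687]
orientation: [0.398, 3.028, -0.016]
force: [0.0, 0.1, -0.7]
opening: 0.0338
gripper_force: 25.0
```

Run:
```python
from h import *
p,R=start(); g=p+.167*R.as_matrix()[:,2]; print(g.round(4))
c,P=wood_dome("scene"); cv2.imwrite("pics/pl.png",cv2.resize(c["color"][130:290,150:350,::-1],(800,600)))
```

```text
t 20.15 q [ 0.1  -0.    1.88 -0.03  1.18 -1.2 ] F [ 0.   0.1 -0.7] op 0.0338
[0.5305 0.0948 0.1023]
scene 304 mean [0.5068 0.1076 0.1206] z [0.0811 0.0964 0.1994] [array([528.7,  99.5]), array([ 97.6, 123.2]), np.float64(41.3)]
```

Request:
drive_tool --moves '[20, 0, 0, 1, 0, 0, 0, 20, 0, 0, 0, 0, 0, 0]'

```text
t: 20.4
tool_pos: [0.5162, 0.0985, 0.2674]
orientation: [0.398, 3.028, -0.017]
force: [0.2, 1.0, -1.0]
opening: 0.0339
gripper_force: 25.0
```

Request:
drive_tool --moves '[20, 0, 0, 1, 0, 0, 0, 20, 0, 0, 0, 0, 0, 0]'

```text
t: 20.6
tool_pos: [0.5164, 0.0984, 0.2673]
orientation: [0.398, 3.028, -0.017]
force: [-4.5, -1.1, 8.1]
opening: 0.0336
gripper_force: 25.0
```

Request:
drive_tool --moves '[20, 0, 0, 0, 0, 0, 0]'

```text
t: 20.7
tool_pos: [0.5164, 0.0984, 0.2673]
orientation: [0.398, 3.028, -0.017]
force: [-3.4, -0.4, 7.9]
opening: 0.0336
gripper_force: 25.0
```

Run:
```python
from h import *
for i in range(2):
    p,R=start(); g=p+.167*R.as_matrix()[:,2]; print(g.round(4),(R.inv()*tool(75,5,165)).as_rotvec(degrees=True).round(2))
    c,P=wood_dome("top")
```

```text
t 20.7 q [ 0.1   0.    1.88 -0.03  1.17 -1.2 ] F [-3.4 -0.4  7.9] op 0.0336
[0.5306 0.0948 0.1009] [0.04 0.06 0.03]
top 27 mean [0.4977 0.0964 0.1047] z [0.0905 0.0958 0.1818] [array([505.1, 116.2]), array([64.6, 27.4]), np.float64(67.0)]
t 20.75 q [ 0.1   0.    1.88 -0.03  1.17 -1.2 ] F [-5.2  0.8  7.1] op 0.0339
[0.5307 0.0948 0.1009] [0.04 0.06 0.03]
top 27 mean [0.4976 0.0965 0.1051] z [0.0921 0.0957 0.1825] [array([504.6, 116.5]), array([64.6, 26.6]), np.float64(68.4)]
```

Request:
drive_tool --moves '[20, 0, 0, -3, 0, 0, 0, 20, 2, 0, 0, 0, 0, 0, 20, 0, 0, 0, 0, 0, 0, 20, 0, 0, 0, 0, 0, 0]'

```text
t: 21.2
tool_pos: [0.5139, 0.099, 0.2689]
orientation: [0.398, 3.029, -0.017]
force: [-0.6, 0.3, -0.6]
opening: 0.034
gripper_force: 25.0
```

Run:
```python
from h import *
p,R=start(); M=R.as_matrix();g=p+.167*M[:,2]; print(g.round(4),(R.inv()*tool(75,5,165)).as_rotvec(degrees=True).round(2)); print(M.round(3))
```

```text
t 21.2 q [ 0.1  -0.01  1.89 -0.03  1.18 -1.19] F [-0.6  0.3 -0.6] op 0.034
[0.5281 0.0953 0.1026] [0.03 0.03 0.04]
[[-0.962  0.258  0.085]
 [ 0.257  0.966 -0.022]
 [-0.088  0.    -0.996]]
```

Request:
drive_tool --moves '[20, 0, -1, 1, 0, 0, 0, 20, 0, 0, 1, 0, 0, 0, 20, 0, 0, 0, 0, 0, 0]'

```text
t: 21.5
tool_pos: [0.514, 0.0979, 0.2673]
orientation: [0.398, 3.028, -0.017]
force: [-2.7, -0.4, 2.3]
opening: 0.0339
gripper_force: 25.0
```

Run:
```python
from h import *
p,R=start(); M=R.as_matrix();g=p+.167*M[:,2]; print(g.round(4))
```

```text
t 21.5 q [ 0.1  -0.01  1.89 -0.03  1.18 -1.2 ] F [-2.7 -0.4  2.3] op 0.0339
[0.5282 0.0941 0.101 ]
```

Request:
drive_tool --moves '[36, 0, 0, 0, 0, 0, 0, 38, 0, 0, 0, 0, 0, 0, 42, 0, 0, 0, 0, 0, 0, 46, 0, 0, 0, 0, 0, 0, 46, 0, 0, 0, 0, 0, 0, 46, 0, 0, 0, 0, 0, 0, 46, 0, 0, 0, 0, 0, 0]'

```text
t: 22.2
tool_pos: [0.514, 0.098, 0.2672]
orientation: [0.398, 3.028, -0.017]
force: [0.4, 1.2, -0.6]
opening: 0.0463
gripper_force: 0.0
```

Run:
```python
from h import *
p,R=start()
c,P=wood_dome("scene"); 
a=np.radians(-15);e=np.array([np.cos(a),np.sin(a),0]); P=P[P[:,2]<.115];t=(P-[.5285,.094,0])@e
for k in np.arange(-.065,.065,.01):
    m=(t>=k)&(t<k+.01); print(round(k,3),m.sum(),np.percentile(P[m][:,2],95).round(4) if m.sum()>3 else None)
cv2.imwrite("pics/pl.png",cv2.resize(c["color"][130:280,150:350,::-1],(800,600)))
```

```text
t 22.2 q [ 0.1  -0.01  1.89 -0.03  1.17 -1.2 ] F [ 0.4  1.2 -0.6] op 0.0463
scene 297 mean [0.5044 0.1057 0.1147] z [0.0815 0.0952 0.1958] [array([520.8,  91.9]), array([ 74.6, 129.5]), np.float64(45.7)]
-0.065 42 0.0982
-0.055 15 0.0984
-0.045 19 0.0997
-0.035 24 0.0983
-0.025 15 0.0977
-0.015 27 0.1062
-0.005 18 0.0969
0.005 13 0.096
0.015 11 0.0958
0.025 6 0.0969
0.035 5 0.0955
0.045 6 0.0957
0.055 4 0.095
```

View pics/pl.png

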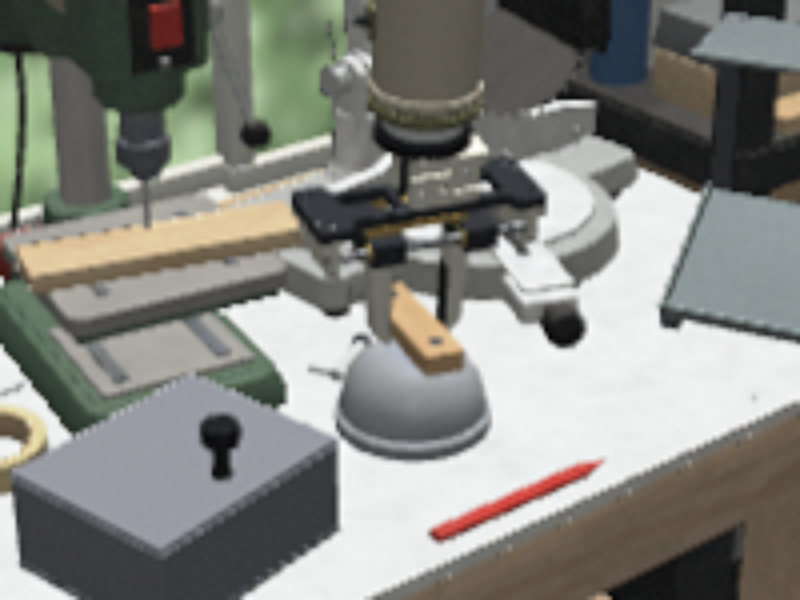

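The bar rests on the dome, with its near end at (445,355) and nearly level (about 2°). The fingers are open beside it, so I lift away.

Request:
drive_tool --moves '[46, 0, 0, -8, 0, 0, 0, 46, 0, 0, -15, 0, 0, 0, 46, 0, 0, -30, 0, 0, 0, 46, 0, 0, -40, 0, 0, 0, 46, 0, 0, -40, 0, 0, 0, 46, 35, 0, -10, 0, 0, 0, 46, 45, 0, 0, 0, 0, 0, 46, 45, 0, 0, 0, 0, 0]'

```text
t: 23.05
tool_pos: [0.3804, 0.1334, 0.4008]
orientation: [0.399, 3.025, -0.015]
force: [0.5, 0.5, 0.5]
opening: 0.046
gripper_force: 0.0
```

Request:
drive_tool --moves '[46, 0, -45, 0, 0, 0, 0, 46, 0, -45, 0, 0, 0, 0, 46, 0, -45, 0, 0, 0, 0, 46, 0, 0, 0, 0, 0, 0, 46, 0, 0, 0, 0, 0, 0, 46, 0, 0, 0, 0, 0, 0]'

```text
t: 23.65
tool_pos: [0.3468, 0.0034, 0.3995]
orientation: [0.397, 3.027, -0.016]
force: [-0.7, -0.2, -0.1]
opening: 0.046
gripper_force: 0.0
```

Run:
```python
from h import *
p,R=start(); print(p)
for n in ("scene","top"):
    c,P=wood_dome(n); cv2.imwrite(f"pics/f_{n}.png",c["color"][:,:,::-1])
    m=P.mean(0); hi=P[:,2]>np.percentile(P[:,2],30) if n=="top" else P[:,2]>0
    A=np.c_[P[:,:2]-m[:2],np.ones(len(P))]; k=np.linalg.lstsq(A,P[:,2],rcond=None)[0]; print(n,"slope deg",np.degrees(np.arctan(np.linalg.norm(k[:2]))).round(1))
s=cv2.imread("pics/f_scene.png");t=cv2.imread("pics/f_top.png")
cv2.imwrite("pics/f.png",np.hstack([cv2.resize(s[130:290,130:340],(400,400)),cv2.resize(t[120:300,130:330],(400,400))]))
```

```text
t 23.65 q [-0.13 -0.67  2.16 -0.01  1.56 -1.44] F [-0.7 -0.2 -0.1] op 0.046
[0.34675536 0.00338898 0.39947838]
scene 275 mean [0.5168 0.1021 0.0919] z [0.0801 0.0938 0.0979] [array([526.6,  95.9]), array([ 33.6, 135.5]), np.float64(73.4)]
scene slope deg 11.3
top 371 mean [0.5261 0.0946 0.0947] z [0.089  0.0949 0.0993] [array([528.7,  93.4]), array([ 33.6, 126.8]), np.float64(74.5)]
top slope deg 2.1
```

View pics/f.png

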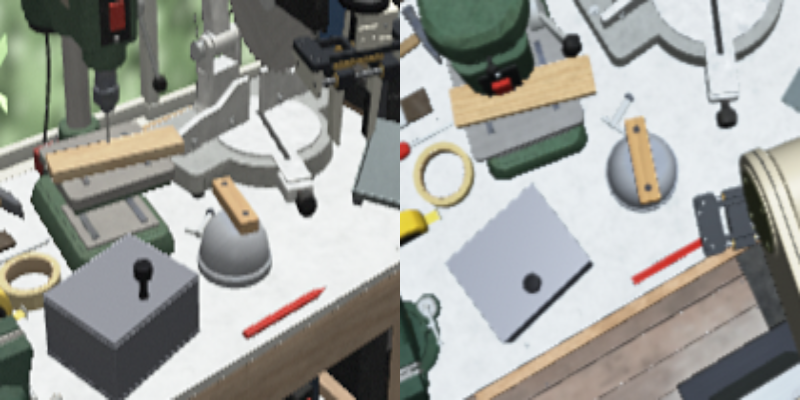

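The bar balances alone on the dome at about 2° (top view, (642,160)). The lid is shut, the bystanders are where they were, and the arm is clear.

```bash
python3 -c "
from plant import robot
print(robot.close_job())"
```

```text
the job is handed in; nothing more can be done
None
```

The job is done and handed in at about 24 s: both blocks are in the tote, its lid is shut, and the bar balances on the dome by itself at about 2° from level.

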